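Stack the glassware totes beside the evaporator

ROBOT

A 6-joint arm with a two-finger parallel gripper is mounted at the origin on the work surface. World frame = base frame: x ahead of the robot, y to its left, z up, the work surface at z = 0. Lengths are in mm, angles in degrees, forces in N, time in s.
With the tool pointing down it reaches from about 300 to 850 mm from the base axis. Payload 4.2 kg.
Tool frame: the origin (TCP) lies on the centre line of the jaws, within the pads' length; the fingertips stand env.nose_length ahead of it and the grasp point (between the pads) lies 2 mm behind it (env.nose_length is the distance from the TCP to the fingertips, in mm); z points along the fingers, y is the direction in which the jaws open and shut (so a half turn about z gives the same grasp; the last joint's range is limited). The gripper opens to 91 mm and grips with 3 to 60 N. Pads are 32 mm wide; open, the fingers measure 118 mm over their backs; the gripper's body (76 mm by 178 mm) begins 60 mm behind the grasp point.
Start: joints at [68.755, 18.312, 89.639, -0, 72.044, -1.146], TCP at [197.601, 539.996, 230.976] pointing down, gripper open.
Joint ranges: [-177.97, 177.97], [-48.28, 115.42], [12.27, 149.76], [-77.06, 257.06], [2.81, 150.46], [-146.56, 146.56]. Speed limits (degrees/s): [147.25, 147.25, 180, 180, 180, 180].

INTERFACE

Orientations are given as [roll, pitch, yaw] about the fixed x, y, z axes, in that order (R = Rz(yaw) Ry(pitch) Rx(roll)).
In Python, from workcell import env gives the robot as it stands. The module is installed in compiled form; this text tells all that it offers.
- The arm moves only by the tool jog_arm, never from a script. Its argument "deltas" is a list that holds one entry, the list of rows, each a list of 5 numbers: the shift along the tool's x, y, z in m, then the turn about the tool's z in degrees, then the finger opening in m, from 0 to 0.0912. A call has 1 to 20 rows; each row is the pose to reach, as a shift and turn from the pose commanded when the call began, along the tool's axes at that moment; what a row does not reach only later rows make up. A row lasts 1/12 s, in which the tool goes at most 41.7 mm and 7.16 degrees, less where a joint would pass 70% of its speed; a pose out of reach is approached as far as the arm can. A call with a gripper value outside its range is refused whole. The fingers move at their own pace and stop on an object; "grip_force" is the grip in N (left out, the last holds). Time passes only in rows, so rows that repeat a pose let the fingers close. It gives the time, the measured TCP pose, the force and the opening at its end, in the units of the state.
- env.state(): the state, without advancing time (a new reading comes with each control period).
- env.grab_frame(name): name is "scene" or "top"; returns the picture (420x560x3 uint8, red, green, blue); there is no depth.
- env.camera_params(name): a dict with "fx", "fy", "cx", "cy" (pixels), "xyz" and "orientation" of the camera in the world. Camera axes: x right, y down, z forward; pixel columns grow to the right and rows downward; lengths in mm; the calibration is good to about 2 mm. A picture is of the moment at which its call begins. camera_params takes no time and is no camera call.
- env.job_done(): hands the job in, once; it reports no verdict.
Trained networks look in the newest picture that a camera, given by its name, has taken for a name from the list of things; names that differ only in an ending like _2 or _b are one class to them, and where a whole thing is asked for, a point or a joint stands for the part that bears it (a point fixed in the world has none). Each returns a list of dicts, best first, with "conf" (0 to 1); they miss things now and then, are a little off and sometimes report something else, mostly with a low value. They report only what shows in the picture. A call takes as long as a camera call.
- env.look_for(camera, label): "xyz" ([x, y, z] in mm, in world coordinates, good to about 4 mm: the middle of the surface that is visible of it).
The state is a dict: "time_s": time; "qpos": joint angles; "qvel": joint speeds; "effort": joint torques, N m; "ee_pos": TCP position; "ee_rot": TCP orientation; "force": force on the tool from outside, world axes, zero at the start; "torque": the same for the moment, N m; "gripper_width": finger opening in mm.
Only numpy, scipy, OpenCV 4.12 (cv2) and the standard library are available. Lean on these libraries where they do the work, as an engineer would, in place of code of your own. Each camera call takes 0.05 s, during which the arm holds its last target.

TASK

Two empty totes stand nested one in the other; build a stack of three by putting them one after the other on the tote that holds the jars, which stays where it stands. Turn each one so that it sits level on the rim of the tote below, its bars in the saddles, instead of nesting down into it, so no jar gets pressed. Leave the jars standing in their tote and the other things on the bench alone.

Things in the scene. Friction and masses are not known exactly. Their poses are not given: they have to be found in the camera images.
- tote_full: Open grey plastic tote on the bench, holding two jars. All 3 totes are identical: rim 170 x 60 mm, foot 150 x 40 mm, 75 mm high, walls 3 mm, 0.13-0.25 kg empty. Origin: centre of the underside (lowest point); x along its length, z up. FRONT = +x end, where the end wall is only 38 mm high; the inner floor is 10 mm up; the -x end wall is full height. Place and direction vary.
- tote_lower: Identical empty tote standing on the bench, tote_upper nested in it. Grip a tote from above across its width (along its y) by the flat upright blocks midway on its long sides: 62 mm wide over the two blocks, x from -18 to 18 mm, 39 to 75 mm above the underside.
- tote_upper: Identical empty tote, starts nested in tote_lower, facing the same way, underside 36 mm above tote_lower's. Its grip blocks rest on tote_lower's rim, directly over tote_lower's own blocks: fingertips lower than 39 mm above this tote's underside would take both.
- tote_full_front (a point): Top middle of tote_full's low front wall (x = +85, 38 mm up). Every tote has two round bars across its underside (along y, 10 mm thick, 70 mm long) at x = +58 and -30 mm; its side walls have deep slots from the rim at x = +58 and -30, and shallow saddles (7 mm deep) at x = -58 and +30 mm; slots and saddles are 18 mm wide.
- tote_lower_front (a point): Same point of tote_lower. A tote facing the SAME way as the one below nests: its bars drop down the deep slots, underside only 36 mm above that of the one below (or it lands on the jars).
- tote_upper_front (a point): Same point of tote_upper. A tote facing the OPPOSITE way to the one below (half a turn, origins in line) stacks: bars in the saddles, underside 68 mm above that of the one below. Play in the saddles about 4 mm either way in x, 6 mm in y.
- jar1: amber glass jar with black cap, 30 mm wide, 45 mm tall, standing in tote_full, its top 55 mm above the underside of that tote; origin at its underside; to be left standing there
- jar2: a second such jar, at the other end of tote_full
- flask: Bystander, not to be disturbed: round-bottom glass flask in a cork ring, 90 mm wide, 135 mm tall, beyond the totes. Origin at its underside.
- beaker: Bystander, not to be disturbed: open glass beaker, 60 mm wide, 75 mm tall, standing between the tote places. Origin at its underside.
- stopper: Bystander, not to be disturbed: tapered black rubber stopper, 46 mm wide, 32 mm tall, standing between the tote places. Origin at its underside.
- wash_bottle: Bystander, not to be disturbed: white plastic bottle, 66 mm wide, 170 mm tall, at the left side. Origin at its underside.
- solvent_bottle: Bystander, not to be disturbed: amber glass bottle, 84 mm wide, 190 mm tall, at the right side. Origin at its underside.
- spatula: Bystander, not to be disturbed: steel spatula 180 mm long lying flat beyond the totes. Origin at its underside.

How it is judged:
By the outcome, as a careful person would: the job done as asked, in the order asked, and still so for the second after the job is handed in, with the robot touching nothing.
It also fails if it takes over 72 s, if anything falls off the work surface, if the arm or the gripper's body presses on something with over 40 N, if the wrist force passes 120 N, or if a joint passes its speed limit or range.

## Working session

There is one attempt and no reset: what is moved stays moved. The work goes in short steps, Python scripts to look and compute and a tool call to move; the robot and the scene stay as the last step left them, time stands still between calls to the robot, and variables do not carry over. Pictures are saved under pics/ and viewed, and the job is handed in when it is done.

Besides the shell and the picture viewer there is one more tool, called as a command line: name --argument value ..., lists and objects as JSON in quotes. jog_arm: Moves the arm, as the interface text tells. Its arguments: {"type":"object","properties":{"deltas":{"type":"array"},"grip_force":{"type":"number"}},"required":["deltas"]}

```bash
mkdir -p pics; python3 - <<'E'
from workcell import env
import cv2
print(env.state()); print(env.nose_length)
for n in ("scene","top"):
    im=env.grab_frame(n); cv2.imwrite(f"pics/{n}0.png",im[:,:,::-1]); print(n,env.camera_params(n))
for l in ["tote_full","tote_lower","tote_upper","tote_full_front","tote_upper_front","jar1","jar2","beaker","stopper","flask","wash_bottle","solvent_bottle"]:
    print(l,[(d['conf'],d['xyz']) for d in env.look_for("top",l)][:3])
E
```

```text
{'time_s': 0.0, 'qpos': array([ 6.87565133e+01,  1.83505261e+01,  8.97064441e+01, -8.63532579e-04,
        7.20422866e+01, -1.14466224e+00]), 'qvel': array([ 0.00067364, -0.06246788,  0.02586883, -0.00978892, -0.03932404,
        0.01222811]), 'effort': array([ 2.15116620e-04, -4.12457085e+01, -2.31976193e+01,  7.27239694e-02,
        4.55900794e-02, -1.36270455e-04]), 'ee_pos': array([197.41478826, 539.5484053 , 230.13116292]), 'ee_rot': array([-1.79900747e+02, -1.16199294e-03,  1.59901441e+02]), 'force': array([ 0.63145526, -0.12615426, -0.02053373]), 'torque': array([ 0.00933344, -0.01222934,  0.00244046]), 'gripper_width': 91.29834014334247}
17.0
scene {'fx': 517.072610793303, 'fy': 517.072610793303, 'cx': 274.44645201368684, 'cy': 205.3599829593689, 'xyz': array([1197.20141144, -757.50118247, 1495.39017016]), 'orientation': array([-145.9749984 ,    0.19282008,   36.63313655])}
top {'fx': 452.49776978515297, 'fy': 452.49776978515297, 'cx': 283.18043833395467, 'cy': 208.60341843430854, 'xyz': array([ 558.43565855,   14.96612471, 1233.50744684]), 'orientation': array([-176.15172679,   -0.62700749,  -91.62188136])}
tote_full [(0.64, [592.9, -218.8, 26.8]), (0.26, [596.0, -485.2, 128.1]), (0.25, [567.3, 255.7, 46.9])]
tote_lower [(0.48, [570.1, 214.5, 72.2]), (0.38, [561.6, 257.7, 50.4])]
tote_upper [(0.88, [561.9, 256.5, 47.8])]
tote_full_front [(0.94, [596.3, -220.1, 31.3])]
tote_upper_front [(0.66, [564.9, 260.9, 47.8]), (0.47, [596.5, -484.0, 125.2])]
jar1 [(0.53, [633.0, -198.8, 54.2])]
jar2 [(0.53, [633.0, -198.8, 54.2])]
beaker [(0.92, [539.2, 11.1, 18.4]), (0.43, [635.5, -201.3, 51.3])]
stopper [(0.69, [628.1, 13.8, 28.8])]
flask [(0.8, [789.7, 106.5, 82.6])]
wash_bottle []
solvent_bottle [(0.8, [597.0, -486.5, 126.3])]
```

View pics/top0.png

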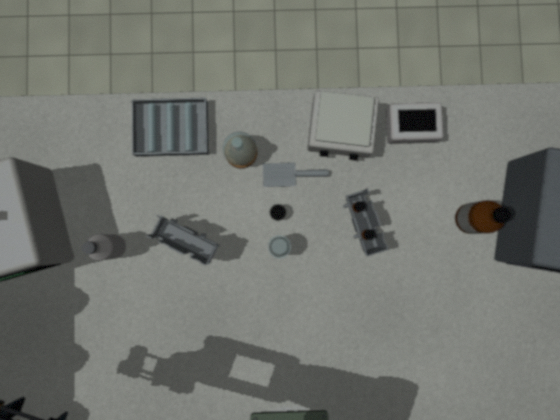

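View pics/scene0.png

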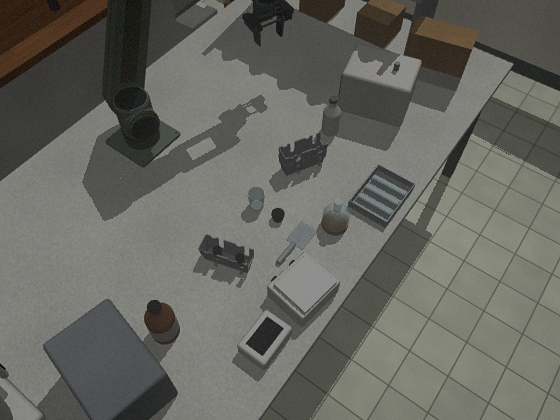

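```bash
python3 - <<'E'
import cv2
a=cv2.imread("pics/top0.png")
c1=cv2.resize(a[150:270,130:250],None,fx=4.9,fy=4.9,interpolation=cv2.INTER_CUBIC)
cv2.imwrite("pics/c1.png",c1)
c2=cv2.resize(a[130:250,310:430],None,fx=4.9,fy=4.9,interpolation=cv2.INTER_CUBIC)
cv2.imwrite("pics/c2.png",c2)
E
```

```text
(no output)
```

View pics/c1.png

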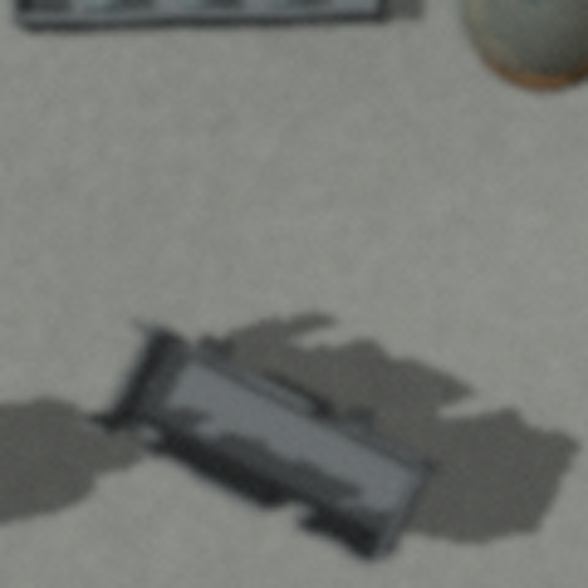

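View pics/c2.png

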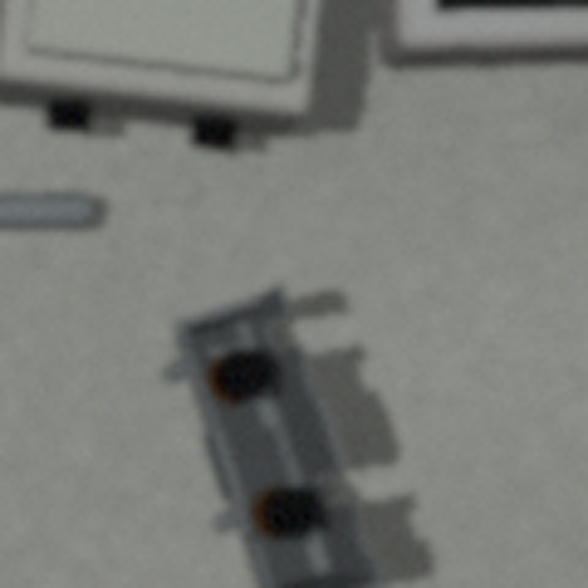

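```bash
python3 - <<'E'
import cv2
a=cv2.imread("pics/scene0.png")
c1=cv2.resize(a[120:180,270:340],None,fx=8,fy=8,interpolation=cv2.INTER_CUBIC)
cv2.imwrite("pics/c3.png",c1)
c2=cv2.resize(a[220:280,190:260],None,fx=8,fy=8,interpolation=cv2.INTER_CUBIC)
cv2.imwrite("pics/c4.png",c2)
E
```

```text
(no output)
```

View pics/c3.png

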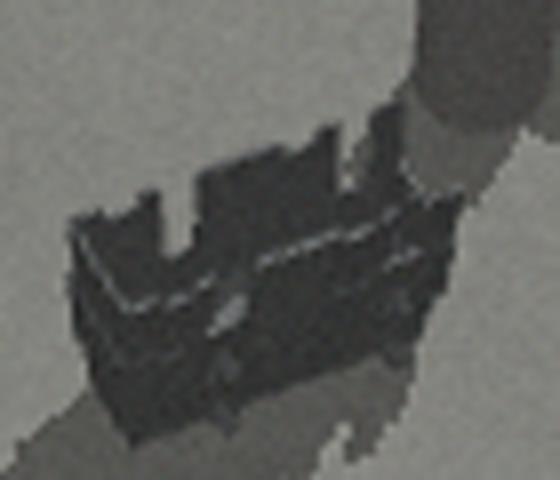

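View pics/c4.png

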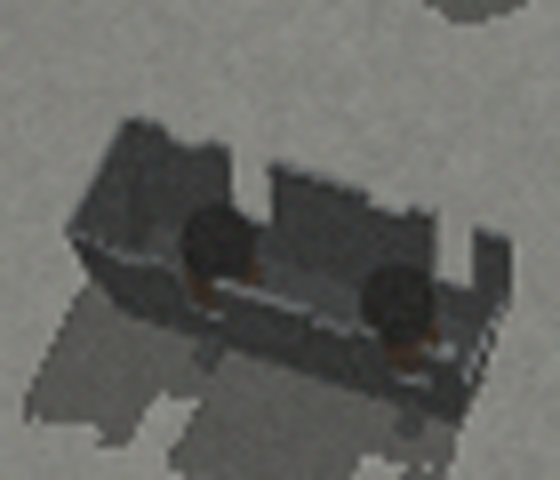

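```bash
cat > h.py <<'E'
import numpy as np, cv2
from scipy.spatial.transform import Rotation as R
from scipy.optimize import least_squares
from workcell import env
CP={n:env.camera_params(n) for n in("scene","top")}
def proj(n,P):
    c=CP[n]; M=R.from_euler('xyz',c['orientation'],degrees=True).as_matrix()
    q=(np.atleast_2d(P)-c['xyz'])@M
    return np.c_[c['fx']*q[:,0]/q[:,2]+c['cx'],c['fy']*q[:,1]/q[:,2]+c['cy']]
def world(p,yaw,z,L):
    a=np.radians(yaw); L=np.atleast_2d(L).astype(float)
    return np.c_[p[0]+L[:,0]*np.cos(a)-L[:,1]*np.sin(a),p[1]+L[:,0]*np.sin(a)+L[:,1]*np.cos(a),z+L[:,2]]
def segs():
    S=[]
    for s in(-1,1):
        # rim profile along side
        y=30*s
        prof=[(-85,75),(-67,75),(-67,68),(-49,68),(-49,75),(-39,75),(-39,39),(-21,39),(-21,75),(21,75),(21,68),(39,68),(39,75),(49,75),(49,39),(67,39),(67,75),(85,75)]
        for (a,b),(c,d) in zip(prof[:-1],prof[1:]): S.append(((a,y,b),(c,y,d)))
        S.append(((85,y,75),(80,25*s,38)))
        S.append(((-75,20*s,0),(75,20*s,0))); S.append(((-85,y,75),(-75,20*s,0)))
        S.append(((80,25*s,38),(75,20*s,0)))
    S+= [((-85,-30,75),(-85,30,75)),((80,-25,38),(80,25,38))]
    for x in(58,-30): S.append(((x,-35,5),(x,35,5)))
    return S
def draw(im,n,p,yaw,z,f,o,col):
    for a,b in segs():
        q=(proj(n,world(p,yaw,z,[a,b]))-o+0.5)*f
        cv2.line(im,tuple(int(v) for v in q[0]),tuple(int(v) for v in q[1]),col,1,cv2.LINE_AA)
def crop(im,o,w,h,f,g=1.6):
    c=im[o[1]:o[1]+h,o[0]:o[0]+w]
    c=np.clip(c.astype(float)*g,0,255).astype(np.uint8)
    return cv2.resize(c,None,fx=f,fy=f,interpolation=cv2.INTER_CUBIC)
def fit(obs,x0,z):
    # obs: list (cam,(u,v),local)
    def r(x):
        return np.concatenate([(proj(n,world(x[:2],x[2],z,[L]))[0]-uv) for n,uv,L in obs])
    s=least_squares(r,x0,loss='soft_l1'); return s.x,r(s.x).reshape(-1,2)
E
cat > f1.py <<'E'
from h import *
import sys
c1=lambda x,y:(130+x/4.9-.5,150+y/4.9-.5)
c2=lambda x,y:(310+x/4.9-.5,130+y/4.9-.5)
c3=lambda x,y:(270+x/8-.5,120+y/8-.5)
c4=lambda x,y:(190+x/8-.5,220+y/8-.5)
full=[("scene",c4(133,120),(-85,30,75)),("scene",c4(70,232),(-85,-30,75)),("scene",c4(512,240),(85,30,75)),
("top",c2(180,325),(85,30,75)),("top",c2(282,292),(85,-30,75)),("scene",c4(462,422),(75,-20,0))]
up=[("scene",c3(405,105),(85,30,75)),("scene",c3(70,222),(-85,30,75)),("scene",c3(132,310),(-85,-30,75)),
("top",c1(140,325),(85,30,75)),("top",c1(105,420),(85,-30,75)),("top",c1(435,465),(-85,-30,75)),("top",c1(385,555),(-85,30,75))]
up[3:]=[("top",c1(140,325),(85,-30,75)),("top",c1(105,420),(85,30,75)),("top",c1(435,465),(-85,-30,75)),("top",c1(385,555),(-85,30,75))]
pf,rf=fit(full,[595,-219,15],0); pu,ru=fit(up,[562,256,60],36)
print(pf,rf.round(1).tolist()); print(pu,ru.round(1).tolist())
ims={n:cv2.imread(f"pics/{n}0.png") for n in CP}
rows=[]
for (p,z,ot,os) in((pf,0,(330,180),(190,220)),(pu,36,(140,200),(270,115))):
    for n,o in(("top",ot),("scene",os)):
        c=crop(ims[n],o,80,80,7); d=c.copy(); draw(d,n,p[:2],p[2],z,7,np.array(o),(0,255,255))
        if z: draw(d,n,p[:2],p[2],0,7,np.array(o),(0,160,0))
        rows.append(d)
for i,d in enumerate(rows): cv2.imwrite(f"pics/o{sys.argv[1]}_{i}.png",d)
E
python3 f1.py a
```

```text
[ 595.22190837 -214.28405047   16.71279108] [[-1.6, -1.4], [-1.6, 0.1], [0.5, -0.6], [-0.8, -1.3], [0.3, -1.9], [-0.9, 0.0]]
[564.40880516 250.94635396  62.20052744] [[-0.2, -0.7], [-1.2, 0.6], [-1.4, 1.6], [-0.6, -2.6], [-4.6, -0.2], [0.6, -0.8], [-0.2, 2.8]]
```

View pics/oa_0.png

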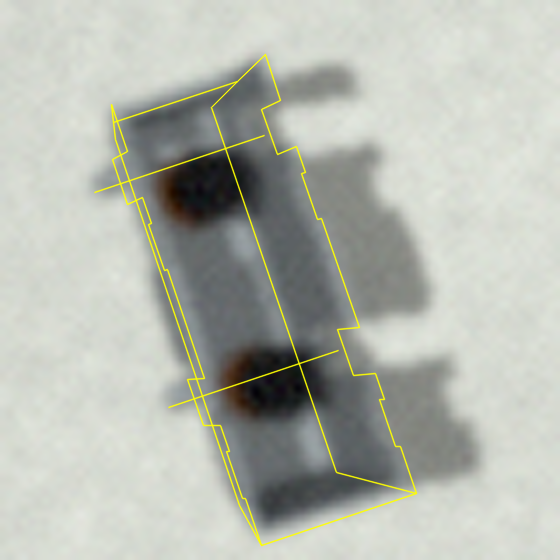

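View pics/oa_1.png

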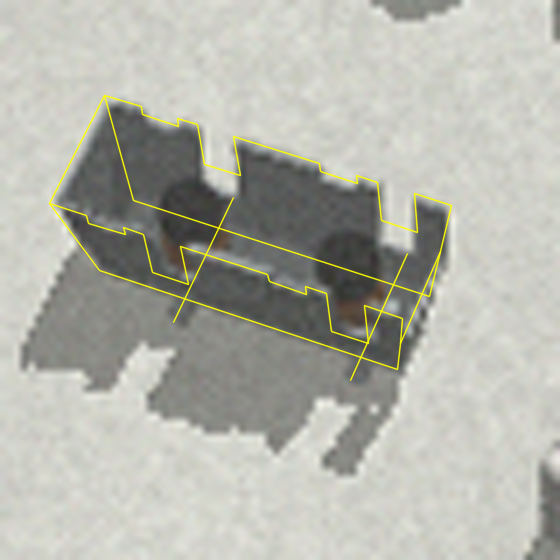

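View pics/oa_2.png

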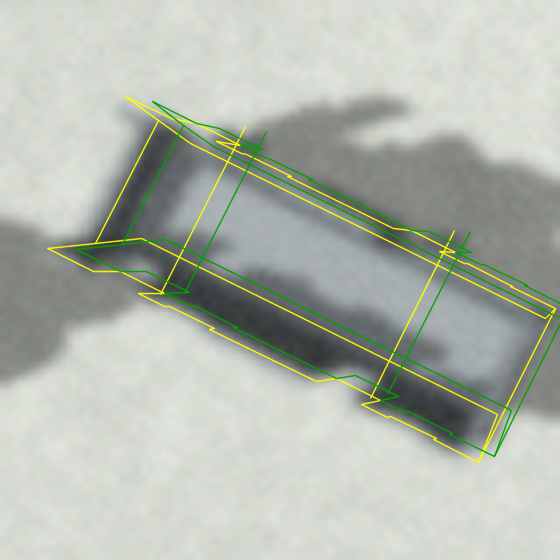

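View pics/oa_3.png

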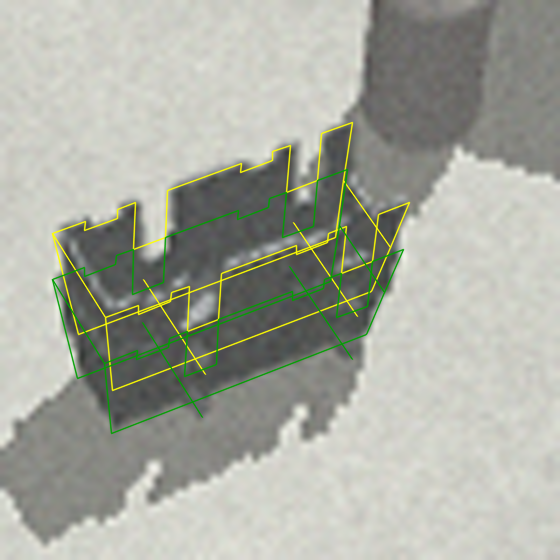

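```bash
python3 - <<'E'
from h import *
for i,(n,o) in enumerate((("top",(330,180)),("scene",(190,220)),("top",(140,205)),("scene",(270,115)))):
    im=cv2.imread(f"pics/{n}0.png"); c=im[o[1]:o[1]+80,o[0]:o[0]+80].astype(float)
    c=np.clip((c-30)*1.5,0,255).astype(np.uint8)
    c=cv2.createCLAHE(3,(2,2)).apply(cv2.cvtColor(c,cv2.COLOR_BGR2GRAY))
    cv2.imwrite(f"pics/e_{i}.png",cv2.resize(c,None,fx=7,fy=7,interpolation=cv2.INTER_CUBIC))
a=[cv2.imread(f"pics/e_{i}.png") for i in range(4)]
cv2.imwrite("pics/eA.png",cv2.resize(np.hstack([a[0],a[2]]),(800,400)))
E
```

```text
(no output)
```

View pics/e_0.png

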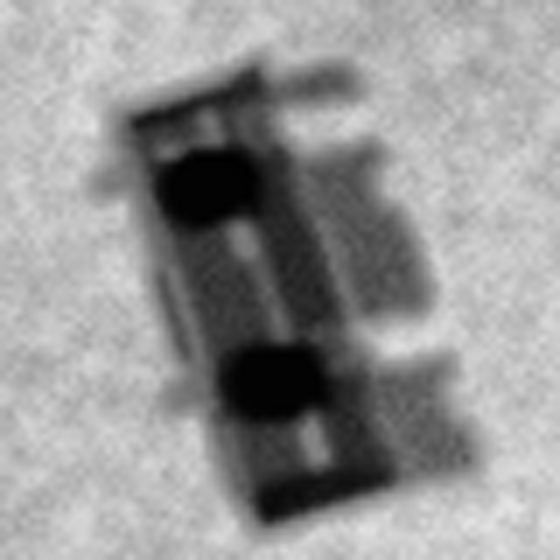

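View pics/e_2.png

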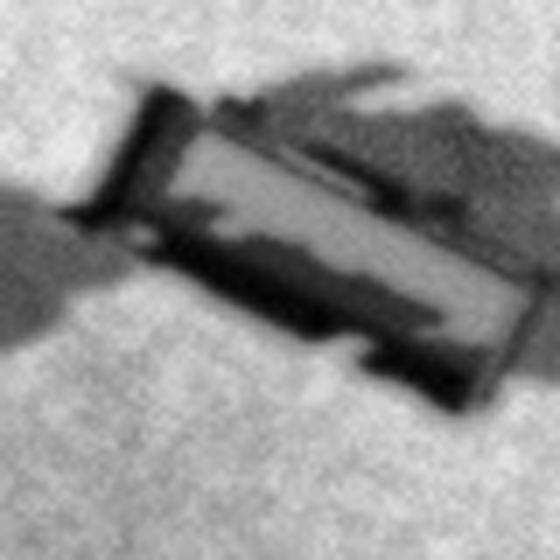

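```bash
cat >> h.py <<'E'
from scipy.ndimage import map_coordinates
from scipy.optimize import minimize
def autofit(ims,x0,z,cams=("top","scene"),rng=(9,9,5),sig=0.8,extra=None):
    G={}
    for n in cams:
        g=cv2.GaussianBlur(cv2.cvtColor(ims[n],cv2.COLOR_BGR2GRAY).astype(float),(0,0),sig)
        G[n]=(cv2.Sobel(g,cv2.CV_64F,1,0)/8,cv2.Sobel(g,cv2.CV_64F,0,1)/8)
    S=np.array(segs()); 
    def score(x,zz=z):
        t=0
        for n in cams:
            A=proj(n,world(x[:2],x[2],zz,S[:,0])); B=proj(n,world(x[:2],x[2],zz,S[:,1]))
            d=B-A; l=np.hypot(*d.T)+1e-6; nn=np.c_[-d[:,1],d[:,0]]/l[:,None]
            k=np.linspace(.1,.9,15)
            P=A[:,None]+d[:,None]*k[None,:,None]
            gx=map_coordinates(G[n][0],[P[...,1],P[...,0]],order=1);gy=map_coordinates(G[n][1],[P[...,1],P[...,0]],order=1)
            v=np.abs(gx*nn[:,:1]+gy*nn[:,1:])
            t+=np.sum(np.minimum(v,15).mean(1)*l)
        return -t
    best=None
    for dx in np.arange(-rng[0],rng[0]+.1,3):
        for dy in np.arange(-rng[1],rng[1]+.1,3):
            for da in np.arange(-rng[2],rng[2]+.1,1.5):
                x=np.array(x0)+[dx,dy,da]; s=score(x)
                if best is None or s<best[0]: best=(s,x)
    r=minimize(score,best[1],method='Nelder-Mead',options=dict(initial_simplex=best[1]+np.array([[0,0,0],[2,0,0],[0,2,0],[0,0,1.5]])))
    return r.x,r.fun
E
cat > f2.py <<'E'
from h import *
ims={n:cv2.imread(f"pics/{n}0.png") for n in CP}
pf=[597,-214.3,16.5];pu=[564,251,62]
res=[]
for p,z in((pf,0),(pu,36)):
    for c in(("top",),("scene",),("top","scene")):
        x,s=autofit(ims,p,z,c); print(z,c,x.round(1),round(s,1))
    res.append(x)
for j,(p,z,ot,os) in enumerate(((res[0],0,(330,180),(190,220)),(res[1],36,(140,200),(270,115)))):
    o=[]
    for n,q in(("top",ot),("scene",os)):
        c=crop(ims[n],q,80,80,5,1.4); d=c.copy(); draw(d,n,p[:2],p[2],z,5,np.array(q),(0,255,255))
        o.append(d)
    cv2.imwrite(f"pics/p{j}.png",np.hstack(o))
E
python3 f2.py
```

```text
0 ('top',) [ 597.1 -209.4   15.9] -3279.8
0 ('scene',) [ 596.4 -215.3   17.2] -3015.0
0 ('top', 'scene') [ 597.6 -213.2   16.9] -5872.2
36 ('top',) [566.2 257.7  61. ] -3025.7
36 ('scene',) [564.3 251.9  60.5] -2586.6
36 ('top', 'scene') [563.4 252.1  60.8] -5508.5
```

View pics/p0.png

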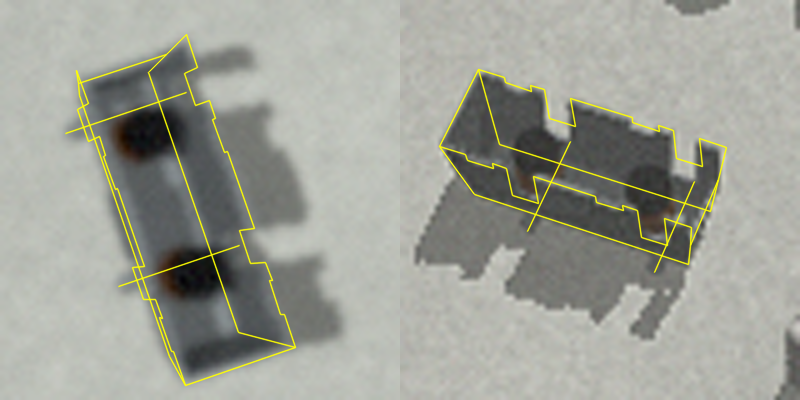

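View pics/p1.png

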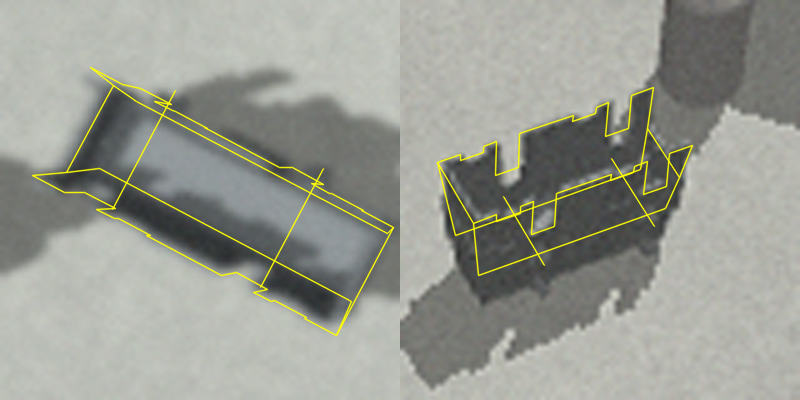

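```bash
cat >> h.py <<'E'
def delta(cur,tgt):
    "cur/tgt: x,y,z,yaw -> tool shift m, turn deg"
    M=R.from_euler('xyz',[180,0,cur[3]],degrees=True).as_matrix()
    d=M.T@(np.array(tgt[:3])-np.array(cur[:3]))
    print("d(m)",(d/1000).round(4).tolist(),"turn",round((-(tgt[3]-cur[3])+180)%360-180,2))
E
python3 -c "
from h import *
delta([197.6,540,231,159.9],[565,255,180,60.8])"
```

```text
d(m) [-0.443, -0.1414, 0.051] turn 99.1
```

jog_arm --deltas '[[[-0.015,-0.005,0.002,3,0.09],[-0.045,-0.014,0.005,9,0.09],[-0.075,-0.024,0.009,16,0.09],[-0.105,-0.034,0.012,23,0.09],[-0.135,-0.043,0.016,30,0.09],[-0.165,-0.053,0.02,37,0.09],[-0.195,-0.062,0.023,44,0.09],[-0.225,-0.072,0.027,51,0.09],[-0.255,-0.081,0.03,58,0.09],[-0.285,-0.091,0.034,65,0.09],[-0.315,-0.1,0.037,72,0.09],[-0.345,-0.11,0.041,79,0.09],[-0.375,-0.12,0.044,86,0.09],[-0.405,-0.129,0.047,92,0.09],[-0.43,-0.137,0.05,97,0.09],[-0.443,-0.1414,0.051,99.1,0.09],[-0.443,-0.1414,0.051,99.1,0.09],[-0.443,-0.1414,0.051,99.1,0.09]]]'

```text
time_s: 2.2
ee_pos: [564.8, 255.0, 179.8]
ee_rot: [-179.9, 0.0, 60.8]
force: [-0.3, 0.4, 0.3]
gripper_width: 89.9
```

```bash
python3 - <<'E'
from h import *
s=env.state(); print(s['time_s'],s['ee_pos'],s['ee_rot'],s['gripper_width'])
o=[]
for n,q in(("top",(130,190)),("scene",(260,100))):
    im=env.grab_frame(n)[:,:,::-1].copy(); cv2.imwrite(f"pics/{n}1.png",im)
    d=crop(im,q,100,100,4,1.5)
    tip=np.array(s['ee_pos'])-[0,0,17]
    u=proj(n,[tip])[0]; print(n,u)
    cv2.drawMarker(d,tuple(int(v) for v in (u-q+.5)*4),(0,0,255),0,10)
    o.append(d)
cv2.imwrite("pics/q1.png",np.hstack(o))
E
```

```text
2.2 [564.78844177 254.95470817 179.76017316] [-1.79931454e+02  7.32825132e-03  6.08167350e+01] 89.85811611152735
top [176.2681159  239.22945166]
scene [303.9848184 135.0650652]
```

View pics/q1.png

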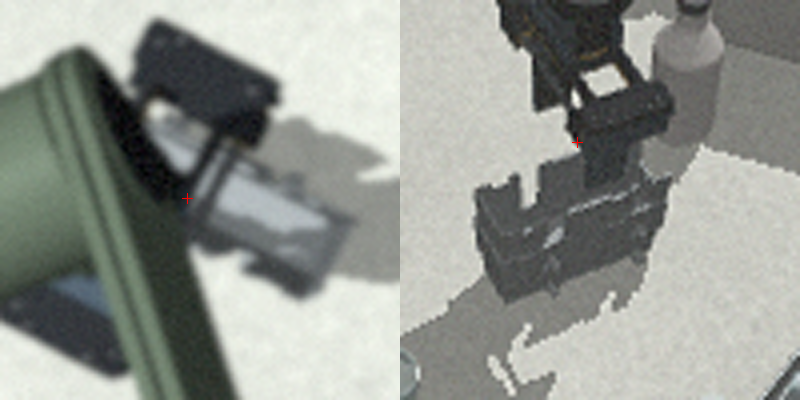

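```bash
cat > fb.py <<'E'
from h import *
def fbox(d,n,pose,w,q,f):
    for s in(-1,1):
        L=[(x,s*(w/2+t),z) for z in(-17,25) for t in (0,14) for x in(-16,16)]
        P=(proj(n,world(pose[:2],pose[3],pose[2],L))-q+.5)*f
        for i in range(8):
            for b in(1,2,4):
                if not i&b: cv2.line(d,tuple(P[i].astype(int)),tuple(P[i|b].astype(int)),(0,0,255),1,cv2.LINE_AA)
if __name__=="__main__":
    o=[]
    for n,q in(("top",(150,200)),("scene",(280,95))):
        im=cv2.imread(f"pics/{n}1.png"); d=crop(im,q,60,60,6.6,1.5)
        fbox(d,n,[564.8,255,179.8,60.8],90,q,6.6); o.append(d)
    cv2.imwrite("pics/q2.png",np.hstack(o))
E
python3 fb.py
```

```text
(no output)
```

View pics/q2.png

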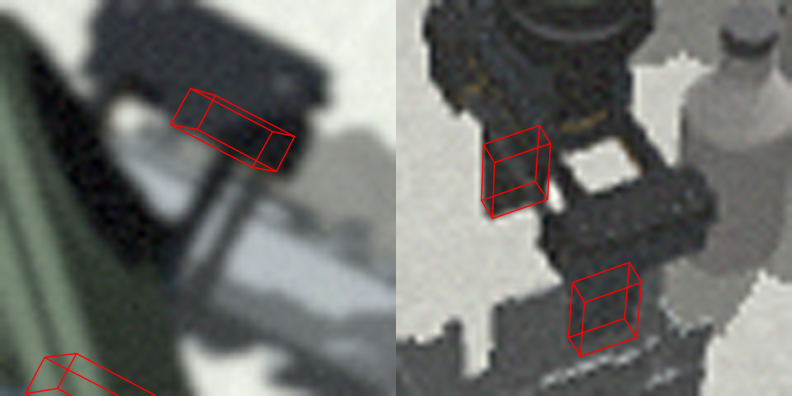

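```bash
python3 - <<'E'
from fb import *
o=[]
im=cv2.imread("pics/scene1.png");q=(290,110)
for k in(0,1):
    d=crop(im,q,36,40,11,2.6)
    if k: fbox(d,"scene",[564.8,255,179.8,60.8],90,q,11)
    o.append(d)
cv2.imwrite("pics/q3.png",np.hstack(o))
o=[]
im=cv2.imread("pics/top1.png");q=(160,200)
for k in(0,1):
    d=crop(im,q,36,40,11,3)
    if k: fbox(d,"top",[564.8,255,179.8,60.8],90,q,11)
    o.append(d)
cv2.imwrite("pics/q4.png",np.hstack(o))
E
```

```text
(no output)
```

View pics/q3.png

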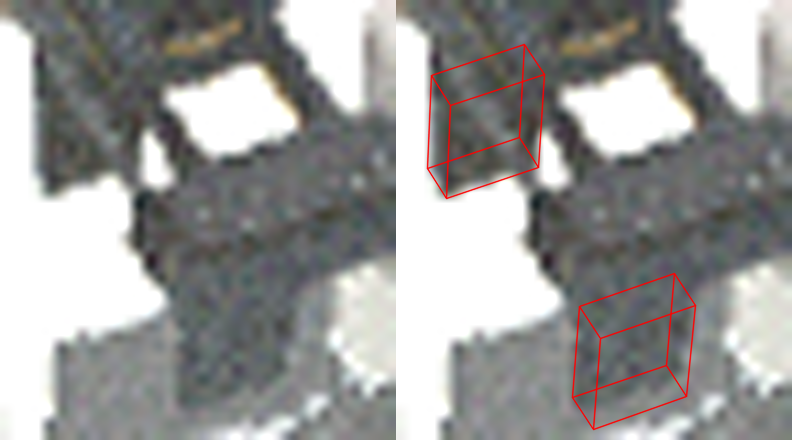

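View pics/q4.png

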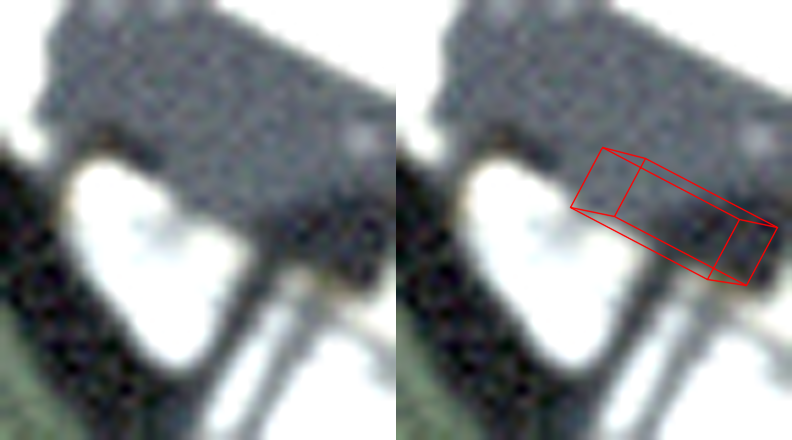

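jog_arm --deltas '[[[-0.002,0,0.01,0,0.09],[-0.002,0,0.03,0,0.09],[-0.002,0,0.05,0,0.09],[-0.002,0,0.065,0,0.09],[-0.002,0,0.075,0,0.09],[-0.002,0,0.079,0,0.09],[-0.002,0,0.081,0,0.09],[-0.002,0,0.081,0,0.09],[-0.002,0,0.081,0,0.07],[-0.002,0,0.081,0,0.064],[-0.002,0,0.081,0,0.058],[-0.002,0,0.081,0,0.05],[-0.002,0,0.081,0,0.05],[-0.002,0,0.081,0,0.05],[-0.002,0,0.081,0,0.05],[-0.002,0,0.081,0,0.05]]]' --grip_force 20

```text
time_s: 3.63
ee_pos: [564.2, 253.4, 99.3]
ee_rot: [180.0, -0.0, 60.8]
force: [-0.9, 1.3, 2.7]
gripper_width: 62.0
```

Gripped at 62 mm. Lift slowly.

jog_arm --deltas '[[[0,0,0,0,0.05],[0,0,-0.003,0,0.05],[0,0,-0.008,0,0.05],[0,0,-0.015,0,0.05],[0,0,-0.025,0,0.05],[0,0,-0.035,0,0.05],[0,0,-0.045,0,0.05],[0,0,-0.06,0,0.05],[0,0,-0.075,0,0.05],[0,0,-0.09,0,0.05],[0,0,-0.105,0,0.05],[0,0,-0.12,0,0.05],[0,0,-0.13,0,0.05],[0,0,-0.136,0,0.05],[0,0,-0.136,0,0.05],[0,0,-0.136,0,0.05]]]'

```text
time_s: 4.97
ee_pos: [563.9, 253.1, 234.9]
ee_rot: [-180.0, 0.0, 60.8]
force: [0.0, -0.4, -2.0]
gripper_width: 62.0
```

```bash
python3 - <<'E'
from h import *
s=env.state(); print(s['time_s'],s['ee_pos'],s['ee_rot'],s['gripper_width'],s['force'])
im=env.grab_frame("scene")[:,:,::-1].copy(); cv2.imwrite("pics/scene2.png",im)
q=(250,70); d=crop(im,q,110,110,5,2); 
draw(d,"scene",s['ee_pos'][:2],60.8,s['ee_pos'][2]-63,5,np.array(q),(0,255,255))
cv2.imwrite("pics/q5.png",d)
delta([564.2,253.4,235.3,60.8],[597.5,-213,235,196.9])
E
```

```text
4.9667 [563.88164253 253.12738911 234.89260973] [-1.79993752e+02  4.82788812e-03  6.08014358e+01] 62.02517541690078 [ 0.01887145 -0.39718197 -2.03094992]
d(m) [-0.3909, 0.2566, 0.0003] turn -136.1
```

View pics/q5.png

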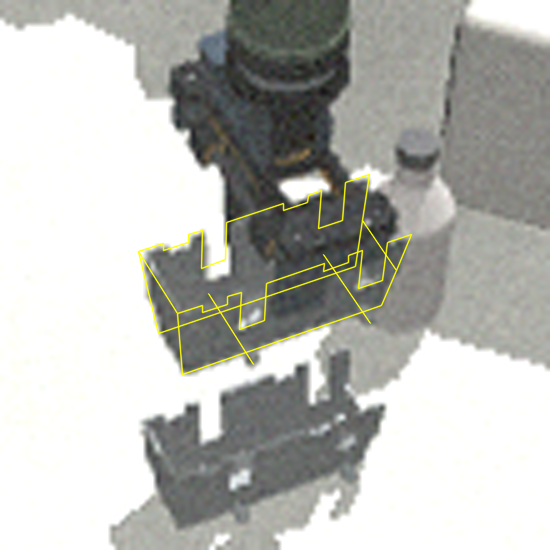

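jog_arm --deltas '[[[-0.004,0.003,0,-1.4,0.05],[-0.012,0.008,0,-4,0.05],[-0.024,0.016,0,-8,0.05],[-0.04,0.026,0,-13.5,0.05],[-0.059,0.038,0,-20,0.05],[-0.078,0.051,0,-27,0.05],[-0.098,0.064,0,-34,0.05],[-0.118,0.077,0,-41,0.05],[-0.137,0.09,0,-48,0.05],[-0.156,0.103,0,-55,0.05],[-0.178,0.117,0,-62,0.05],[-0.198,0.13,0,-69,0.05],[-0.218,0.143,0,-76,0.05],[-0.238,0.156,0,-83,0.05],[-0.258,0.17,0,-90,0.05],[-0.278,0.183,0,-96.5,0.05],[-0.296,0.195,0,-102.5,0.05],[-0.312,0.205,0,-108,0.05],[-0.325,0.213,0,-112.5,0.05],[-0.335,0.22,0,-116,0.05]]]'

```text
time_s: 6.68
ee_pos: [592.0, -147.9, 233.5]
ee_rot: [180.0, -0.1, 176.9]
force: [1.2, -0.6, -1.4]
gripper_width: 62.0
```

```bash
python3 - <<'E'
from h import *
a=np.radians(60.8)
X=564.3+(-335)*np.cos(a)+220*np.sin(a);Y=253.4-335*np.sin(a)-220*np.cos(a)
s=env.state();print(X,Y,s['ee_pos'],s['ee_rot'])
delta([X,Y,235.2,176.8],[597.5,-213,235.2,196.9])
E
```

```text
592.9098711878826 -146.35802089590743 [ 592.0042166  -147.92134615  233.5331846 ] [ 1.79983047e+02 -1.47718997e-01  1.76948266e+02]
d(m) [-0.0083, -0.0663, -0.0] turn -20.1
```

jog_arm --deltas '[[[-0.001,-0.008,0,-2.5,0.05],[-0.002,-0.02,0.002,-6,0.05],[-0.004,-0.034,0.008,-10,0.05],[-0.006,-0.048,0.018,-14,0.05],[-0.007,-0.058,0.03,-17.5,0.05],[-0.008,-0.064,0.042,-19.5,0.05],[-0.0083,-0.0663,0.054,-20.1,0.05],[-0.0083,-0.0663,0.065,-20.1,0.05],[-0.0083,-0.0663,0.072,-20.1,0.05],[-0.0083,-0.0663,0.075,-20.1,0.05],[-0.0083,-0.0663,0.075,-20.1,0.05],[-0.0083,-0.0663,0.075,-20.1,0.05]]]'

```text
time_s: 7.68
ee_pos: [597.5, -213.0, 160.2]
ee_rot: [-180.0, 0.0, -163.1]
force: [1.2, -0.9, -2.0]
gripper_width: 62.0
```

```bash
cat > v.py <<'E'
from h import *
import sys
tag=sys.argv[1]; dz=float(sys.argv[2]); fx,fy,fa=map(float,sys.argv[3:6]); off=68 if len(sys.argv)>6 else 0
s=env.state(); p=s['ee_pos']; print(s['time_s'],p.round(2),s['ee_rot'].round(2),s['gripper_width'],s['force'].round(1))
yaw=s['ee_rot'][2]+(180 if off else 0)
if not off: yaw=s['ee_rot'][2]
for n,q in(("top",(320,160)),("scene",(180,180))):
    im=env.grab_frame(n)[:,:,::-1].copy(); cv2.imwrite(f"pics/{n}{tag}.png",im)
    d=crop(im,q,110,110,5,1.5); e=d.copy()
    tz=p[2]-dz
    draw(e,n,p[:2],s['ee_rot'][2],tz,5,np.array(q),(0,255,255))
    draw(e,n,[fx,fy],fa,0,5,np.array(q),(0,255,0))
    cv2.imwrite(f"pics/{tag}_{n}.png",e); cv2.imwrite(f"pics/{tag}_{n}_r.png",d)
E
python3 v.py h1 63 597.3 -213.5 16.9
```

```text
7.6833 [ 597.48 -212.96  160.19] [-1.7999e+02  2.0000e-02 -1.6309e+02] 62.044480993527216 [ 1.2 -0.9 -2. ]
```

View pics/h1_scene.png

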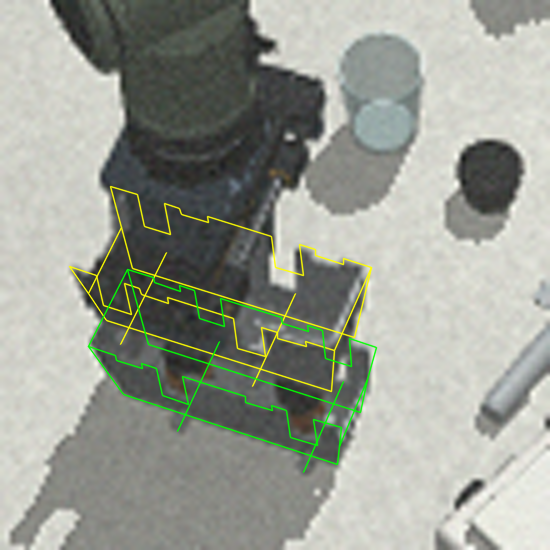

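View pics/h1_top.png

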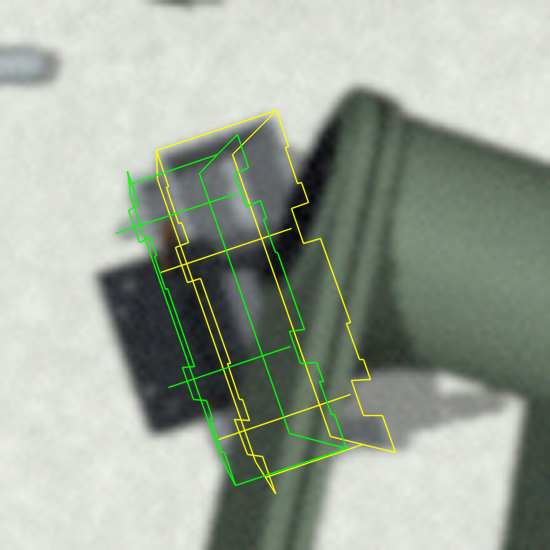

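View pics/h1_scene_r.png

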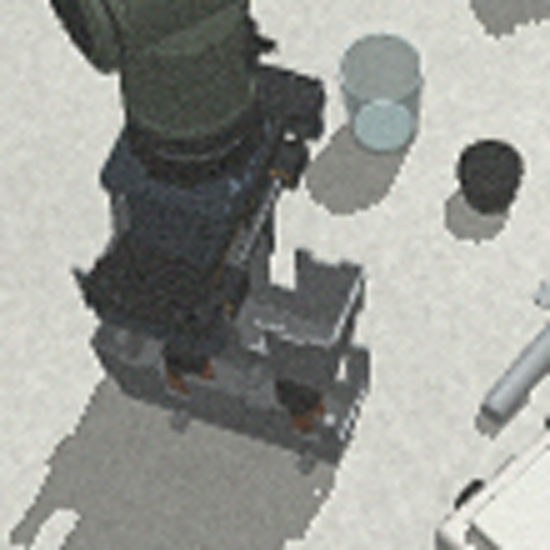

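jog_arm --deltas '[[[0,0,0.004,0,0.05],[0,0,0.009,0,0.05],[0,0,0.014,0,0.05],[0,0,0.018,0,0.05],[0,0,0.021,0,0.05],[0,0,0.023,0,0.05],[0,0,0.025,0,0.05],[0,0,0.026,0,0.05],[0,0,0.027,0,0.05],[0,0,0.027,0,0.05],[0,0,0.027,0,0.05]]]'

```text
time_s: 8.7
ee_pos: [597.3, -213.2, 133.0]
ee_rot: [-180.0, 0.0, -163.1]
force: [-0.3, -0.5, -1.3]
gripper_width: 62.2
```

```bash
python3 v.py h2 63.3 597.6 -213.2 16.9
```

```text
8.7 [ 597.35 -213.21  133.04] [-1.7999e+02  1.0000e-02 -1.6310e+02] 62.21092899252304 [-0.3 -0.5 -1.3]
```

View pics/h2_scene_r.png

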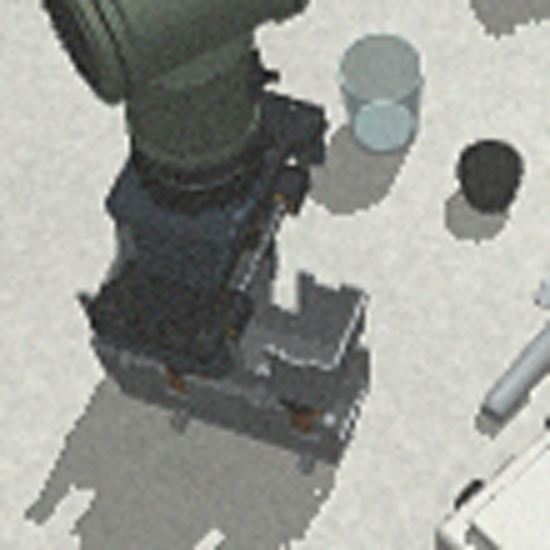

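View pics/h2_top_r.png

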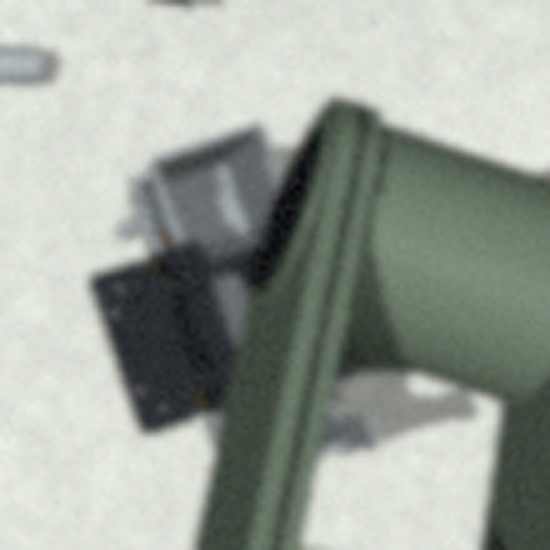

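jog_arm --deltas '[[[0,0,0.001,0,0.05],[0,0,0.0015,0,0.05],[0,0,0.002,0,0.05],[0,0,0.0025,0,0.05],[0,0,0.0025,0,0.05],[0,0,0.0025,0,0.05]]]'

```text
time_s: 9.3
ee_pos: [597.5, -213.2, 131.0]
ee_rot: [-180.0, 0.0, -163.1]
force: [-0.7, 0.9, 4.0]
gripper_width: 62.4
```

jog_arm --deltas '[[[0,0,-0.0005,0,0.064],[0,0,-0.0005,0,0.067],[0,0,-0.0005,0,0.07],[0,0,-0.0005,0,0.075],[0,0,-0.0005,0,0.08],[0,0,-0.0005,0,0.086],[0,0,-0.0005,0,0.086],[0,0,-0.005,0,0.086],[0,0,-0.02,0,0.086],[0,0,-0.045,0,0.086],[0,0,-0.07,0,0.086],[0,0,-0.09,0,0.086],[0,0,-0.1,0,0.086],[0,0,-0.104,0,0.086],[0,0,-0.104,0,0.086]]]'

```text
time_s: 10.55
ee_pos: [597.4, -213.3, 235.0]
ee_rot: [-180.0, 0.1, -163.1]
force: [0.1, -0.3, -0.6]
gripper_width: 85.9
```

```bash
python3 - <<'E'
from h import *
s=env.state(); print(s['time_s'],s['ee_pos'],s['ee_rot'],s['force'])
delta([*s['ee_pos'][:2],235,196.9],[564,252.5,180,240.8])
E
```

```text
10.55 [ 597.40761264 -213.25111655  235.03084357] [-1.79961529e+02  5.87781870e-02 -1.63101504e+02] [ 0.14642246 -0.25797977 -0.59205355]
d(m) [-0.1034, 0.4553, 0.055] turn -43.9
```

jog_arm --deltas '[[[-0.002,0.009,0,-1,0.09],[-0.006,0.028,0,-3,0.09],[-0.013,0.057,0,-5.5,0.09],[-0.021,0.091,0,-9,0.09],[-0.028,0.125,0,-12,0.09],[-0.036,0.159,0,-15,0.09],[-0.044,0.193,0,-19,0.09],[-0.051,0.225,0,-22,0.09],[-0.057,0.25,0,-24.5,0.09],[-0.06,0.265,0,-25.5,0.09],[-0.062,0.273,0,-26,0.09],[-0.062,0.273,0,-26,0.09]]]'

```text
time_s: 11.55
ee_pos: [576.3, 67.8, 233.1]
ee_rot: [179.9, -0.1, -136.9]
force: [0.6, -0.7, 0.2]
gripper_width: 90.4
```

```bash
cat > v2.py <<'E'
from h import *
import sys
t=sys.argv[1]; zs=[float(v) for v in sys.argv[2:]]
ims={}
for n in CP: ims[n]=env.grab_frame(n)[:,:,::-1].copy(); cv2.imwrite(f"pics/{n}{t}.png",ims[n])
for j,(p,z,ot,os) in enumerate((([597.5,-213.2,196.9],68,(325,165),(185,195)),([564,252.5,60.8],0,(140,200),(265,115)))):
    if j and len(zs)>0: break
    for cams in(("scene",),("top",),("top","scene")):
        x,f=autofit(ims,p,z,cams); print(j,cams,x.round(1),round(f))
    o=[]
    for n,q in(("top",ot),("scene",os)):
        c=crop(ims[n],q,80,80,5,1.4); d=c.copy(); draw(d,n,x[:2],x[2],z,5,np.array(q),(0,255,255))
        if not j: draw(d,n,[597.6,-213.2],16.9,0,5,np.array(q),(0,255,0))
        o+=[np.vstack([c,d])]
    cv2.imwrite(f"pics/{t}_{j}.png",cv2.resize(np.hstack(o),(600,600)))
E
python3 v2.py r1
```

```text
0 ('scene',) [ 597.2 -214.5  197.6] -2501
0 ('top',) [ 598.6 -214.1  197.2] -2590
0 ('top', 'scene') [ 597.9 -214.4  197.6] -5064
1 ('scene',) [564.6 252.   60.6] -2627
1 ('top',) [562.  252.6  60.4] -2687
1 ('top', 'scene') [563.5 252.3  60.8] -5230
```

View pics/r1_0.png

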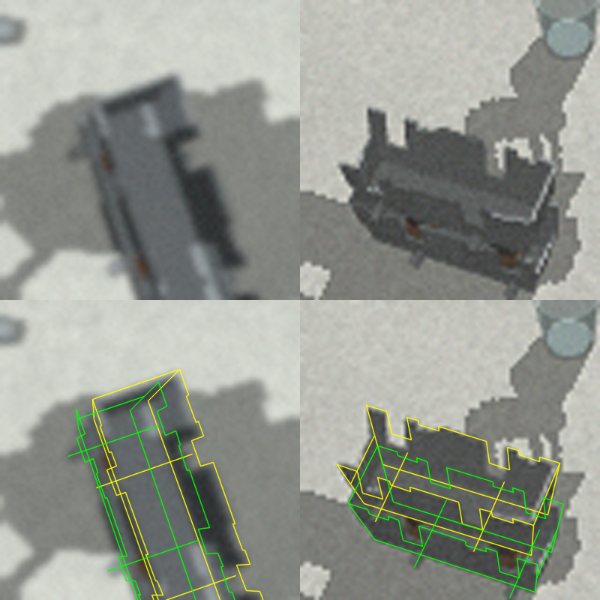

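View pics/r1_1.png

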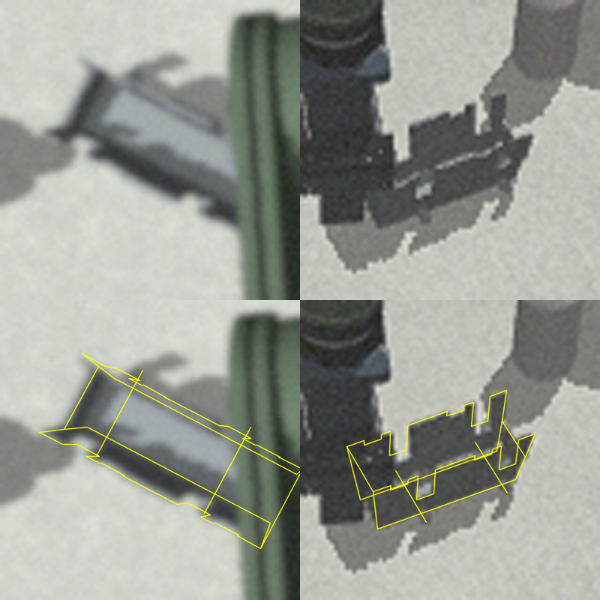

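```bash
python3 - <<'E'
from h import *
a=np.radians(196.9)
X=597.5-62*np.cos(a)+273*np.sin(a);Y=-213.1-62*np.sin(a)-273*np.cos(a); s=env.state()
print(X,Y,s['ee_pos'],s['ee_rot'],s['qpos'])
delta([X,Y,235,222.9],[563.8,252.6,63,240.8])
E
```

```text
577.4607433592487 66.13364445081845 [576.84509602  65.67490695 233.60056006] [ 1.79968043e+02 -9.17286858e-02 -1.37090439e+02] [ 5.37703819e+00  1.87720538e+01  8.85708670e+01 -3.19783683e-02
  7.27492920e+01 -1.27522989e+02]
d(m) [-0.1169, 0.1459, 0.172] turn -17.9
```

jog_arm --deltas '[[[-0.005,0.006,0,-1,0.09],[-0.017,0.021,0,-3,0.09],[-0.037,0.046,0,-6,0.09],[-0.058,0.073,0,-9,0.09],[-0.08,0.1,0,-12,0.09],[-0.1,0.125,0,-15,0.09],[-0.112,0.14,0.005,-17,0.09],[-0.1169,0.1459,0.015,-17.9,0.09],[-0.1169,0.1459,0.035,-17.9,0.09],[-0.1169,0.1459,0.06,-17.9,0.09],[-0.1169,0.1459,0.08,-17.9,0.09],[-0.1169,0.1459,0.09,-17.9,0.09],[-0.1169,0.1459,0.09,-17.9,0.09]]]'

```text
time_s: 12.73
ee_pos: [562.2, 250.7, 141.4]
ee_rot: [179.8, -0.3, -119.3]
force: [-0.3, -0.1, 0.1]
gripper_width: 89.7
```

jog_arm --deltas '[[[0,0,0,0,0.09],[0,0,0,0,0.09],[0,0,0,0,0.09],[0,0,0,0,0.09]]]'

```text
time_s: 13.07
ee_pos: [564.2, 252.6, 145.8]
ee_rot: [-179.9, 0.1, -119.2]
force: [-0.0, 0.6, -1.0]
gripper_width: 90.1
```

jog_arm --deltas '[[[0,0,0.008,0,0.09],[0,0,0.025,0,0.09],[0,0,0.045,0,0.09],[0,0,0.062,0,0.09],[0,0,0.073,0,0.09],[0,0,0.079,0,0.09],[0,0,0.082,0,0.09],[0,0,0.082,0,0.09],[0,0,0.082,0,0.075],[0,0,0.082,0,0.068],[0,0,0.082,0,0.064],[0,0,0.082,0,0.058],[0,0,0.082,0,0.05],[0,0,0.082,0,0.05],[0,0,0.082,0,0.05],[0,0,0.082,0,0.05],[0,0,0.082,0,0.05]]]' --grip_force 20

```text
time_s: 14.48
ee_pos: [563.7, 252.7, 63.0]
ee_rot: [-180.0, 0.0, -119.2]
force: [-1.1, -0.1, 4.8]
gripper_width: 62.1
```

jog_arm --deltas '[[[0,0,0,0,0.05],[0,0,-0.003,0,0.05],[0,0,-0.008,0,0.05],[0,0,-0.017,0,0.05],[0,0,-0.03,0,0.05],[0,0,-0.045,0,0.05],[0,0,-0.062,0,0.05],[0,0,-0.08,0,0.05],[0,0,-0.1,0,0.05],[0,0,-0.12,0,0.05],[0,0,-0.14,0,0.05],[0,0,-0.158,0,0.05],[0,0,-0.173,0,0.05],[0,0,-0.184,0,0.05],[0,0,-0.19,0,0.05],[0,0,-0.19,0,0.05],[0,0,-0.19,0,0.05],[0,0,-0.19,0,0.05]]]'

```text
time_s: 15.98
ee_pos: [563.0, 252.2, 251.3]
ee_rot: [179.9, -0.1, -119.2]
force: [0.5, 0.7, -1.8]
gripper_width: 61.9
```

```bash
python3 - <<'E'
from h import *
s=env.state(); print(s['time_s'],s['ee_pos'],s['ee_rot'],s['gripper_width'],s['force'])
im=env.grab_frame("scene")[:,:,::-1].copy(); cv2.imwrite("pics/scene4.png",im)
q=(250,60); d=crop(im,q,110,110,5,2); 
draw(d,"scene",s['ee_pos'][:2],60.8,s['ee_pos'][2]-63,5,np.array(q),(0,255,255))
cv2.imwrite("pics/q6.png",d)
delta([563.8,252.6,253,240.8],[597.6,-213.4,253,197.1])
E
```

```text
15.9833 [562.97340643 252.24865106 251.25509342] [ 1.79916259e+02 -1.01978494e-01 -1.19200483e+02] 61.94465803369059 [ 0.52831208  0.72441032 -1.78066816]
d(m) [0.3903, -0.2568, -0.0] turn 43.7
```

View pics/q6.png

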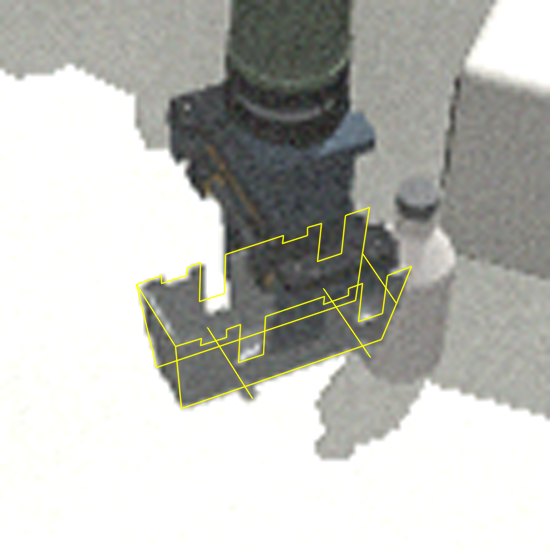

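jog_arm --deltas '[[[0.004,-0.003,0,0.4,0.05],[0.013,-0.008,0,1.4,0.05],[0.027,-0.018,0,3,0.05],[0.047,-0.031,0,5.3,0.05],[0.07,-0.046,0,7.9,0.05],[0.095,-0.0625,0,10.7,0.05],[0.121,-0.08,0,13.6,0.05],[0.148,-0.0975,0,16.6,0.05],[0.175,-0.115,0,19.6,0.05],[0.202,-0.133,0,22.6,0.05],[0.229,-0.151,0,25.6,0.05],[0.256,-0.168,0,28.6,0.05],[0.283,-0.186,0,31.6,0.05],[0.309,-0.203,0,34.5,0.05],[0.333,-0.219,0,37.3,0.05],[0.354,-0.233,0,39.6,0.05],[0.371,-0.244,0,41.5,0.05],[0.383,-0.252,0,42.9,0.05],[0.3903,-0.2568,0,43.7,0.05],[0.3903,-0.2568,0,43.7,0.05]]]'

```text
time_s: 17.7
ee_pos: [597.0, -215.2, 252.0]
ee_rot: [-180.0, -0.0, -163.0]
force: [-0.9, -0.5, -0.8]
gripper_width: 61.6
```

jog_arm --deltas '[[[0,0,0.003,0,0.05],[0,0,0.008,0,0.05],[0,0,0.014,0,0.05],[0,0,0.02,0,0.05],[0,0,0.024,0,0.05],[0,0,0.025,0,0.05],[0,0,0.025,0,0.05],[0,0,0.025,0,0.05],[0,0,0.025,0,0.05]]]'

```text
time_s: 18.45
ee_pos: [597.5, -213.5, 227.7]
ee_rot: [-180.0, 0.0, -162.9]
force: [-0.9, -0.3, -0.9]
gripper_width: 62.1
```

```bash
sed -i 's/draw(e,n,\[fx,fy\],fa,0,5/draw(e,n,[fx,fy],fa,off,5/; s/else 0$/else 0/' v.py; python3 v.py h3 63 597.6 -214 197.2 1
```

```text
18.45 [ 597.48 -213.5   227.75] [-1.7998e+02  3.0000e-02 -1.6289e+02] 62.10541628292453 [-0.9 -0.3 -0.9]
```

View pics/h3_scene.png

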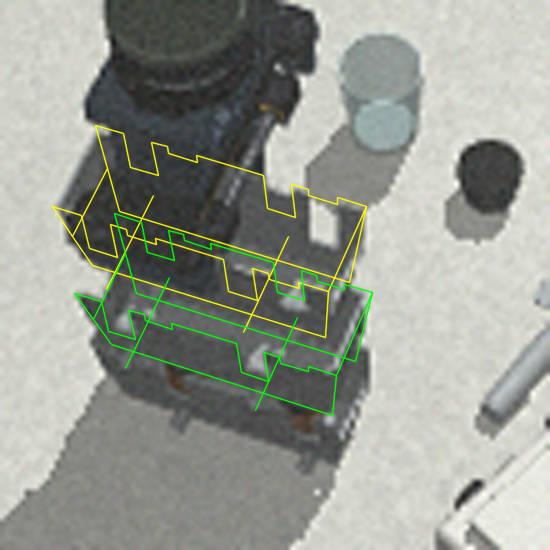

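View pics/h3_scene_r.png

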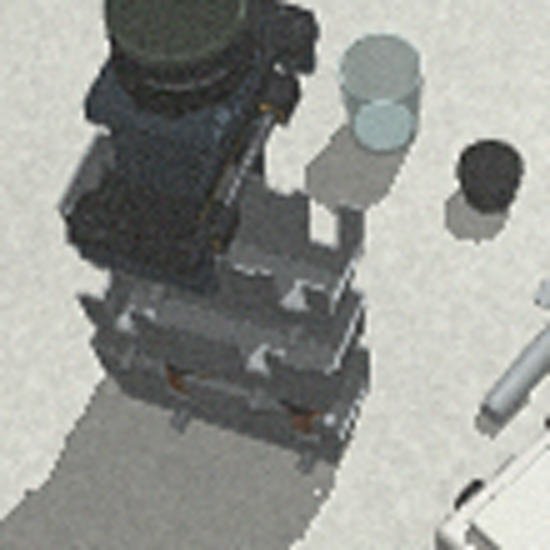

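jog_arm --deltas '[[[0.0005,0,0.004,0,0.05],[0.0005,0,0.009,0,0.05],[0.0005,0,0.014,0,0.05],[0.0005,0,0.018,0,0.05],[0.0005,0,0.021,0,0.05],[0.0005,0,0.023,0,0.05],[0.0005,0,0.025,0,0.05],[0.0005,0,0.026,0,0.05],[0.0005,0,0.027,0,0.05],[0.0005,0,0.027,0,0.05],[0.0005,0,0.027,0,0.05]]]'

```text
time_s: 19.47
ee_pos: [596.9, -213.7, 200.6]
ee_rot: [-180.0, 0.0, -162.9]
force: [-0.7, 0.6, -0.2]
gripper_width: 61.4
```

jog_arm --deltas '[[[0,0,0.001,0,0.05],[0,0,0.0015,0,0.05],[0,0,0.002,0,0.05],[0,0,0.002,0,0.05],[0,0,0.002,0,0.05]]]'

```text
time_s: 19.88
ee_pos: [597.0, -213.7, 198.8]
ee_rot: [-180.0, 0.0, -162.9]
force: [-1.2, 0.9, 1.4]
gripper_width: 62.0
```

jog_arm --deltas '[[[0,0,0.0005,0,0.05],[0,0,0.0007,0,0.05],[0,0,0.0007,0,0.05],[0,0,0.0007,0,0.05]]]'

```text
time_s: 20.22
ee_pos: [597.0, -213.7, 198.5]
ee_rot: [-180.0, 0.1, -162.9]
force: [-0.6, 0.6, 5.9]
gripper_width: 62.0
```

Seated at the expected height (5.9 N). Release and retreat.

jog_arm --deltas '[[[0,0,-0.0005,0,0.064],[0,0,-0.0005,0,0.067],[0,0,-0.0005,0,0.07],[0,0,-0.0005,0,0.075],[0,0,-0.0005,0,0.08],[0,0,-0.0005,0,0.086],[0,0,-0.0005,0,0.086],[0,0,-0.005,0,0.086],[0,0,-0.02,0,0.086],[0,0,-0.04,0,0.086],[0,0,-0.06,0,0.086],[0,0,-0.075,0,0.086],[0,0,-0.083,0,0.086],[0,0,-0.085,0,0.086],[0,0,-0.085,0,0.086],[0,0,-0.085,0,0.086]]]'

```text
time_s: 21.55
ee_pos: [596.4, -213.5, 281.7]
ee_rot: [179.9, -0.1, -162.9]
force: [-0.1, -0.3, 0.1]
gripper_width: 85.9
```

jog_arm --deltas '[[[-0.002,0.009,0,0,0.086],[-0.006,0.028,0,0,0.086],[-0.013,0.057,0,0,0.086],[-0.021,0.091,0,0,0.086],[-0.028,0.125,0,0,0.086],[-0.036,0.159,0,0,0.086],[-0.044,0.193,0,0,0.086],[-0.051,0.225,0,0,0.086],[-0.057,0.25,0,0,0.086],[-0.06,0.265,0,0,0.086],[-0.062,0.273,0,0,0.086],[-0.062,0.273,0,0,0.086]]]'

```text
time_s: 22.55
ee_pos: [575.2, 67.4, 282.0]
ee_rot: [180.0, -0.1, -162.8]
force: [0.6, 0.6, 0.8]
gripper_width: 85.9
```

```bash
cat > v3.py <<'E'
from h import *
o=[]
ims={}
for n in CP: ims[n]=env.grab_frame(n)[:,:,::-1].copy(); cv2.imwrite(f"pics/{n}_f.png",ims[n])
for cams in(("scene",),("top",),("top","scene")):
    x,f=autofit(ims,[597.3,-213.7,16.9],136,cams); print(cams,x.round(1))
for n,q in(("top",(325,150)),("scene",(180,165))):
    c=crop(ims[n],q,100,110,4,1.5); d=c.copy(); draw(d,n,[597,-213.7],17,136,4,np.array(q),(0,255,255)); draw(d,n,[597.5,-213.5],197,68,4,np.array(q),(0,255,0))
    cv2.imwrite(f"pics/fin_{n}.png",np.hstack([c,d]))
E
python3 v3.py
```

```text
('scene',) [ 598.  -213.3   18.3]
('top',) [ 600.1 -212.1   17. ]
('top', 'scene') [ 599.  -212.6   17.7]
```

View pics/fin_scene.png

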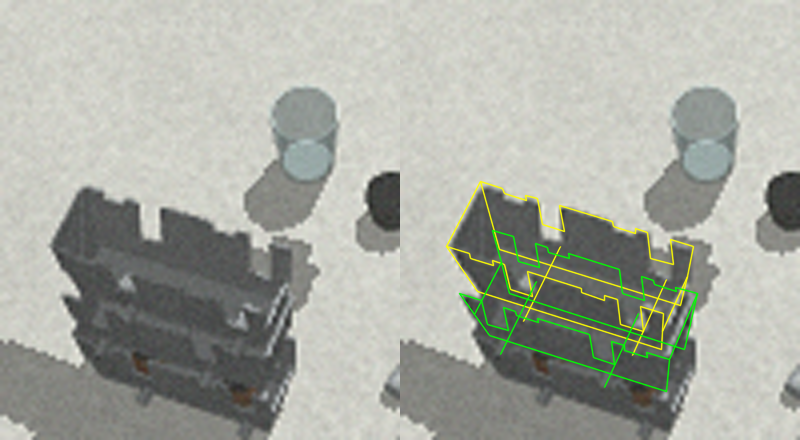

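View pics/fin_top.png

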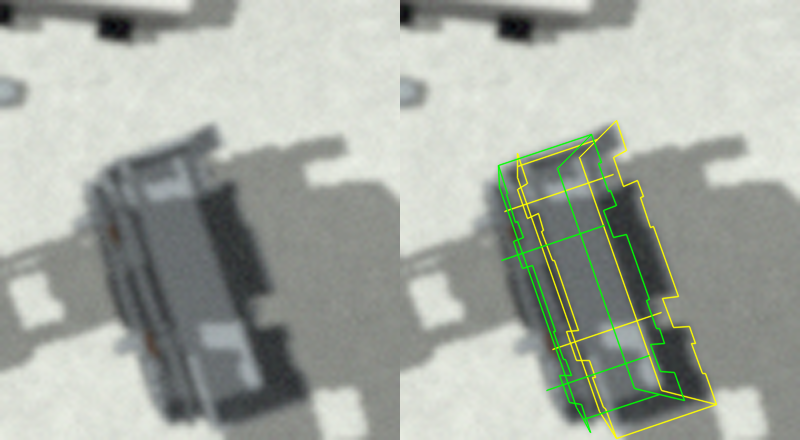

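View pics/scene_f.png

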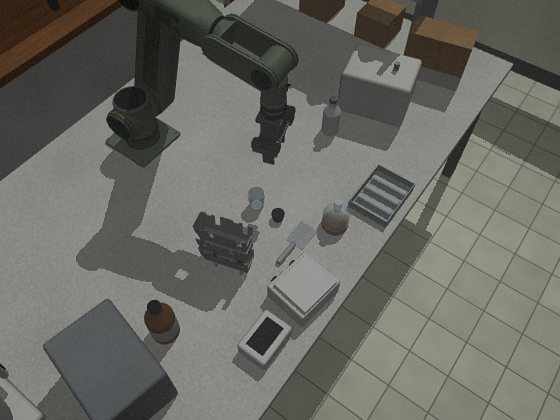

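```bash
python3 -c "
from workcell import env
print(env.state()['time_s'],env.state()['force']); print(env.job_done())"
```

```text
22.65 [-0.11206219 -0.01503048 -0.04905797]
the job is handed in; nothing more can be done
None
```

I built the stack of three and handed the job in at 22.65 s, with the gripper open and well clear of the stack.

- **Build:** I lifted `tote_upper` off `tote_lower` and set it on `tote_full`, facing the opposite way. Then I set `tote_lower` on top of that, facing the same way as `tote_full`.
- **Seating:** both totes met resistance at the height expected with the bars in the saddles. Tool height was about 131 mm for the first and 198.5 to 199 mm for the second, at 4 to 6 N.
- **Last pictures:** three upright, level totes with directions alternating. Both jars still show in the bottom tote. The beaker, stopper, flask, spatula and bottles look to be where they were, judged by eye only.

**Where checks disagreed:**
- The automatic image fits of the top tote put it 1 to 3 mm and up to about 1.4° from where the gripper released it, and the two cameras differed by about 2 mm.
- At the start the two cameras disagreed by up to 6 mm on where the totes stood. I relied on the scene camera and compared positions side by side before each placing.

I did not measure levelness separately; it rests on the overlay and the contact heights.

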